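# Pack the coaxial accessory box, feel that nothing stands proud, and snap its lid on

## Task

Pack the directional coupler, the finned attenuator and the round finned load into their empty bays in the open accessory box, each flat on the floor of its bay so that nothing stands above the rim. Then check it by touch: set the fingertips on the rim of the box's left-hand end wall (the end to the robot's left), run them along the middle of the box just over the parts, and finish touching the rim of the right-hand end wall. Finally put the lid on the box and press it down until it snaps home all round, leaving the parts already packed in their places and everything else on the bench where it is.

Things in the scene. Friction and masses are not known exactly. Their poses are not given: they have to be found in the camera images.
- box: (Sizes in mm.) Open grey plastic box; it does not move on the bench. Outside 108 (x) x 164 (y, the long way) x 46 high; walls and floor 4 thick. Origin: centre of its underside; z up; +y points to the robot's left within 0.4 rad. Ribs 10 high frame the bays, each 4 larger than its part on every side. Outside each end wall a 40-wide sprung catch stands out 5, 31 to 45 above the origin; the lid snaps over it.
- bay_coupler (a point): Middle of the empty coupler bay, on the box's inner floor (4 above the box's origin, 42 below the rim), at (-26, -8) from the box's origin; axes as the box. The coupler lies along y, either way round; its port then ends 4 below the rim.
- bay_attenuator (a point): Middle of the empty attenuator bay, on the box's inner floor, at (26, -23.5) from the box's origin; axes as the box. The attenuator lies with its connectors along y, either way round, and ends 5 below the rim. Finger room for letting go lies along the box's y, over the connectors, not across x.
- bay_load (a point): Middle of the empty load bay (46 square), on the box's inner floor, at (26, 43) from the box's origin, 35 from the inside of the end wall; axes as the box. The load stands connector up, ends 4 below the rim. Finger room lies along the box's y.
- rim_left (a point): Middle of the top of the left-hand (+y) end wall: 80 from the box's origin along y, 46 up. The wall is 4 thick. The touch check starts here.
- rim_right (a point): Middle of the top of the right-hand (-y) end wall: -80 from the box's origin along y, 46 up. The touch check ends here.
- coupler_c (a point): Directional coupler: aluminium bar 22 (x) x 90 (y) x 18 high, a connector 16 dia x 15 long on each end (120 over all). A port stands up from the bar 25 from its middle towards +y: a block 18 x 18, flats along x and y, from 18 to 30 above the underside, then a thread 16 dia to 38. The point is mid-length, 19 above the underside; z up. 0.13-0.24 kg. Held by the port block, fingers closing along y.
- attenuator_c (a point): Finned attenuator: dark block 32 (x) x 40 (y) x 37 high, the upper 19 being fins along y; a connector 16 dia x 17 long low on each y end, axis 9 above the underside, top at 17 (74 over all). The point is at its centre, 18.5 above the underside; z up. 0.15-0.26 kg. For the bay it must be held across its 40 length, the fingers over the connectors.
- load_c (a point): Finned load: round aluminium finned disc 38 dia x 18 high with an upright steel connector 18 dia from 18 to 30 above the underside, then 16 dia up to 38. The point is on its axis, 19 above the underside; z up. 0.10-0.19 kg.
- lid_grip (a point): Lid, right way up on the bench: 119 (x) x 180 (y), plate 4 thick, top 20 above the skirt's foot; grip ridge 14 (x) x 56 (y), 20 to 36 above the foot. The point is mid-ridge, 28 above the foot; z up. 0.07-0.13 kg. The skirt passes outside the box with 3 play each way either way round; it meets the catches some 14 before home. 10 to 20 N at the middle snaps it; this point is then 58 above the box's origin.
- barrel_c (a point): Already packed: steel barrel adapter 16 dia x 40 lying across the box near its +y end, at (-26, 68) from the box's origin. The point is its centre.
- bullet_c (a point): Already packed: small brass adapter 9 dia x 32 lying across the box at its -y end, at (26, -72.5) from the box's origin. The point is its centre.
- pad_tube: Bystander: plain round bright-steel in-line attenuator, 26 dia x 90 long, lying on its side; not to be packed. Origin at its underside.
- tee: Bystander: small brass T-shaped adapter with three steel connectors, about 54 x 36 x 18 high; not to be packed. Origin at its underside.
- bottle: Bystander: white squeeze bottle, 56 dia, 150 high, standing. Origin at its underside.
- spool: Bystander: standing spool, 60 dia, 44 high. Origin at its underside.
- screwdriver: Bystander: screwdriver with black handle, 150 long, lying. Origin at its underside.
- wrench: Bystander: flat open-ended wrench, 150 long, lying. Origin at its underside.
- multimeter: Bystander: handheld multimeter lying on its back, 80 x 165 x 38 high. Origin at its underside.
- dish: Bystander: shallow metal dish, 80 dia, 32 high. Origin at its underside.
Things that resemble listed ones, but are neither listed nor needed, are in the scene too. What is shaped like the part that bears attenuator_c but yellow is not meant.

How it is judged:
By the outcome, as a careful person would: the job done as asked, in the order asked, and still so for the second after the job is handed in, with the robot touching nothing.
It also fails if it takes over 72 s, if anything falls off the work surface, if the arm or the gripper's body presses on something with over 40 N, if the wrist force passes 120 N, or if a joint passes its speed limit or range.

## Robot

A 6-joint arm with a two-finger parallel gripper is mounted at the origin on the work surface. World frame = base frame: x ahead of the robot, y to its left, z up, the work surface at z = 0. Lengths are in mm, angles in rad, forces in N, time in s.
With the tool pointing down it reaches from about 275 to 750 mm from the base axis. Payload 10.2 kg.
Tool frame: the origin (TCP) lies midway between the tips of the shut fingers; the grasp point (between the pads) lies 19 mm behind it; z points along the fingers, y is the direction in which the jaws open and shut (so a half turn about z gives the same grasp; the last joint's range is limited). The gripper opens to 88 mm and grips with 3 to 60 N. Pads are 18 mm wide; open, the fingers measure 123 mm over their backs; the gripper's body (75 mm by 187 mm) begins 45 mm behind the grasp point.
Start: joints at [-1.456, 0.313, 1.498, -0, 1.331, -0.223], TCP at [173.979, -495.341, 238.72] pointing down, gripper open.
Joint ranges: [-2.94, 2.94], [-0.97, 2.17], [0.19, 2.56], [-1.23, 4.37], [0.02, 3.11], [-2.88, 2.88]. Speed limits (rad/s): [2.39, 2.39, 3.01, 3.14, 3.14, 3.14].

## Interface

Orientations are given as a unit quaternion [x, y, z, w].
In Python, from rig import * gives the robot as it stands.
- The arm moves only by the tool move_arm, never from a script. Its argument "targets" is one flat list of numbers, 7 for each row, row after row: the shift along the tool's x, y, z in cm, then the turn, a rotation vector about the tool's x, y, z in degrees, then the finger opening in cm, from 0 to 8.81. A call has 1 to 20 rows; each row is the pose to reach, as a shift and turn from the pose commanded when the call began, along the tool's axes at that moment; what a row does not reach only later rows make up. A row lasts 1/12 s, in which the tool goes at most 41.7 mm and 7.16 degrees, less where a joint would pass 70% of its speed; a pose out of reach is approached as far as the arm can. A call with a gripper value outside its range is refused whole. The fingers move at their own pace and stop on an object; the grip force is fixed at half the most. Time passes only in rows, so rows that repeat a pose let the fingers close. It gives the time, the measured TCP pose, the force and the opening at its end, in the units of the state.
- sense(): the state, without advancing time (a new reading comes with each control period).
- capture(name): name is "scene" or "top" or "wrist"; returns a dict with "frame" (384x512x3 uint8, red, green, blue), "depth" (384x512 float32, mm along the optical axis (not along the pixel's ray), 0 where there is no reading), "vfov" (degrees; the focal length in pixels is half the picture's height over the tangent of half this angle, whatever the lens; pixels are square), "cx", "cy" (the principal point, pixels), "k1" (the pictures are not rectified: a ray, as slopes to the right and down, at radius r is drawn at 1 + k1 r^2 times it, then the intrinsics apply), "rvec" (rotation vector, rad) and "tvec" (3), from world to camera coordinates, as OpenCV has them; the wrist camera has in their place "T_tool_cam" (4x4, takes a point from camera to tool coordinates, whose origin is the TCP and whose axes are the flange's). Camera axes: x right, y down, z forward; pixel columns grow to the right and rows downward; lengths in mm; the calibration is good to about 2 mm. A picture is of the moment at which its call begins: read the wrist's pose just before it.
- hand_in(): hands the job in, once; it reports no verdict.
Trained networks look in a picture, given as the dict that the camera call returned (one of the last four; its "shot" number tells which), for a name from the list of things; names that differ only in an ending like _2 or _b are one class to them, and where a whole thing is asked for, a point or a joint stands for the part that bears it (a point fixed in the world has none). Each returns a list of dicts, best first, with "p" (0 to 1); they miss things now and then, are a little off and sometimes report something else, mostly with a low value. They report only what shows in the picture. A call takes as long as a camera call. They do not tell look-alikes from the thing itself.
- masks_of(picture, thing): "mask" (384x512 bool, what is visible of it) and "centre" ([row, column] in pixels, amid what is visible of it).
- spot_point(picture, thing): "centre" ([row, column] in pixels: a listed point, or the origin of a listed thing).
The state is a dict: "t": time; "joint_positions": joint angles; "joint_vel": joint speeds; "effort": joint torques, N m; "position": TCP position; "tcp_rot": TCP orientation; "wrist_force": force on the tool from outside, world axes, zero at the start; "ft_torque": the same for the moment, N m; "grip_width": finger opening in mm.
Only numpy, scipy, OpenCV 4.12 (cv2) and the standard library are available. Lean on these libraries where they do the work, as an engineer would, in place of code of your own. Each camera call takes 0.05 s, during which the arm holds its last target.

## Working session

There is one attempt and no reset: what is moved stays moved. The work goes in short steps, Python scripts to look and compute and a tool call to move; the robot and the scene stay as the last step left them, time stands still between calls to the robot, and variables do not carry over. Pictures are saved under pics/ and viewed, and the job is handed in when it is done.

Besides the shell and the picture viewer there is one more tool, called after ">>>" by a JSON object that holds its "fn" and its "kwargs". move_arm: Moves the arm, as the interface text tells. Its arguments: {"type":"object","properties":{"targets":{"type":"array"}},"required":["targets"]}

```bash
ls -la; mkdir -p pics
python3 - <<'E'
from rig import *
import cv2,pickle
s=sense(); print(s)
for n in ("scene","top"):
    c=capture(n); pickle.dump(c,open(n+'.pkl','wb'))
    cv2.imwrite(f'pics/{n}0.png',cv2.resize(c['frame'][:,:,::-1],(800,600),interpolation=cv2.INTER_CUBIC))
    print({k:v for k,v in c.items() if k not in('frame','depth')})
E
```

```text
total 12
drwxr-xr-x  3 agent agent 4096 Dec  6 04:41 .
drwxr-xr-x 23 root  root  4096 Dec  6 04:41 ..
drwxr-xr-x  2 agent agent 4096 Dec  6 04:41 pics
{'t': 0.0, 'joint_positions': array([-1.45640358e+00,  3.13425145e-01,  1.49844514e+00,  1.20381503e-05,
        1.33101304e+00, -2.23393302e-01]), 'joint_vel': array([-8.98935122e-04, -1.38625163e-03,  7.57464789e-05, -5.05235853e-04,
        1.52130945e-03,  4.99398860e-04]), 'effort': array([-4.73825439e-04, -4.02212298e+01, -2.52274042e+01,  6.94558513e-02,
        3.52556503e-02, -9.64218998e-05]), 'position': array([ 173.94942035, -495.07572111,  238.17075987]), 'tcp_rot': array([ 9.85771480e-01,  1.68089778e-01,  4.09909582e-05, -6.44061438e-04]), 'wrist_force': array([ 0.3742461 , -0.39285867,  0.06430562]), 'ft_torque': array([ 0.00665747,  0.0444428 , -0.02365877]), 'grip_width': 88.13016671027229}
{'vfov': 57.7893179972578, 'cx': 253.9491763337888, 'cy': 193.2098385465198, 'k1': -0.004659805922166033, 'rvec': array([ 1.90744431,  1.6090634 , -0.62493347]), 'tvec': array([ -99.58456369, -364.28289478, 1641.43969478]), 'shot': 1}
{'vfov': 48.500464566007444, 'cx': 249.6638336693482, 'cy': 192.0457218551557, 'k1': -0.10669904449462328, 'rvec': array([ 2.15460143, -2.13074136,  0.16233949]), 'tvec': array([  -6.18068861,  595.96848277, 1706.08226688]), 'shot': 2}
```

View pics/scene0.png

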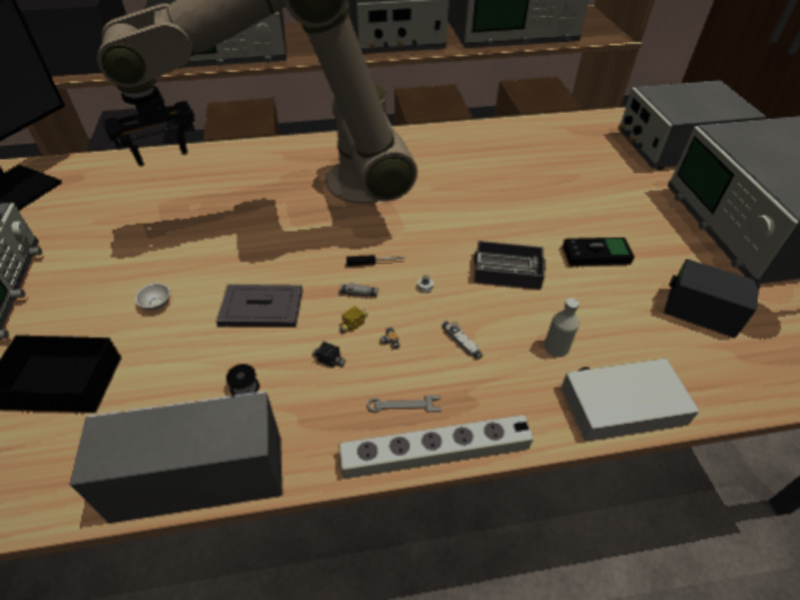

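View pics/top0.png

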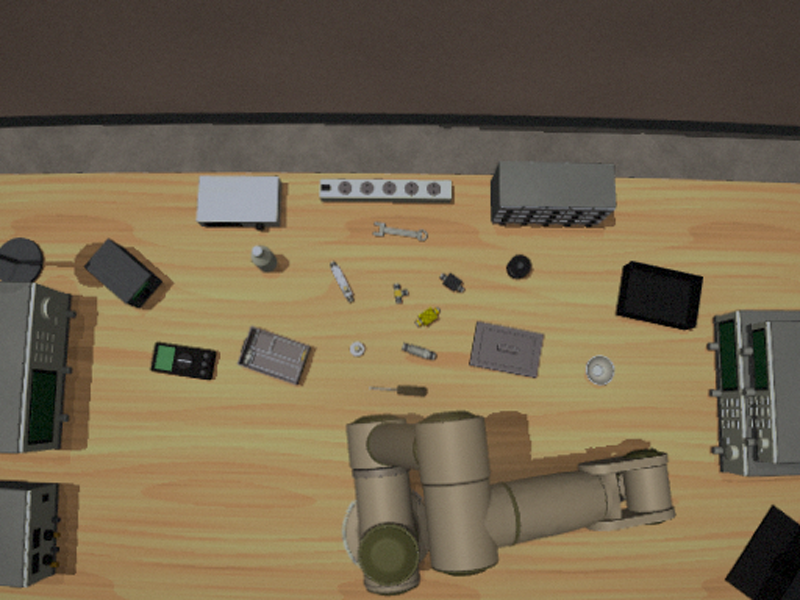

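The scene shows the box, the lid and the loose parts. In the top view (800 px) the box is at (276,355), lid (507,349), load (357,349), coupler (342,282), dark attenuator (452,282), yellow decoy (428,317) and pad tube (419,351). Next I'll localise them.

```bash
cat > h.py <<'E'
from rig import *
import numpy as np, cv2, pickle
from scipy.spatial.transform import Rotation as R
def K(c):
    f=c['frame'].shape[0]/2/np.tan(np.radians(c['vfov']/2)); return np.array([[f,0,c['cx']],[0,f,c['cy']],[0,0,1]])
def Twc(c,s=None):
    """camera->world 4x4"""
    T=np.eye(4)
    if 'rvec' in c:
        Rm=cv2.Rodrigues(np.array(c['rvec']))[0]; T[:3,:3]=Rm.T; T[:3,3]=-Rm.T@c['tvec']; return T
    T[:3,:3]=R.from_quat(s['tcp_rot']).as_matrix(); T[:3,3]=s['position']
    return T@np.array(c['T_tool_cam'])
def slopes(c,rc):
    p=np.array([[rc[1],rc[0]]],float).reshape(-1,1,2)
    return cv2.undistortPoints(p,K(c),np.array([c['k1'],0,0,0.])).reshape(2)
def at_z(c,rc,z,s=None):
    T=Twc(c,s); d=T[:3,:3]@np.append(slopes(c,rc),1); o=T[:3,3]; return o+d*(z-o[2])/d[2]
def cloud(c,s=None):
    h,w=c['depth'].shape; v,u=np.mgrid[:h,:w]
    p=np.stack([u,v],-1).astype(float).reshape(-1,1,2)
    sl=cv2.undistortPoints(p,K(c),np.array([c['k1'],0,0,0.])).reshape(-1,2)
    d=c['depth'].reshape(-1); P=np.c_[sl*d[:,None],d]; T=Twc(c,s)
    W=P@T[:3,:3].T+T[:3,3]; W[d<=0]=np.nan; return W.reshape(h,w,3)
def proj(c,P,s=None):
    T=np.linalg.inv(Twc(c,s)); p,_=cv2.projectPoints(np.array(P,float).reshape(-1,3),cv2.Rodrigues(T[:3,:3])[0],T[:3,3],K(c),np.array([c['k1'],0,0,0.])); return p.reshape(-1,2)
def save(c,name,k=1.5,marks=()):
    im=cv2.resize(c['frame'][:,:,::-1],None,fx=k,fy=k,interpolation=cv2.INTER_CUBIC)
    for (r,q) in marks: cv2.circle(im,(int(q*k),int(r*k)),4,(0,0,255),1)
    cv2.imwrite('pics/'+name+'.png',im)
def shift(s,pos,yaw=None):
    """tool-frame shift cm from pose s to world pos"""
    Rt=R.from_quat(s['tcp_rot']).as_matrix(); return Rt.T@(np.array(pos)-s['position'])/10
E
python3 - <<'E'
from h import *
for n in ("top","scene"):
    c=capture(n); W=cloud(c)
    for t,z in (("box",0),("coupler_c",19),("attenuator_c",18.5),("load_c",19),("lid_grip",28),("barrel_c",12),("bullet_c",8.5),("rim_left",46),("rim_right",46),("bay_load",4),("bay_attenuator",4),("bay_coupler",4),("pad_tube",0),("tee",0),("bottle",0),("spool",0)):
        for d in spot_point(c,t)[:2]:
            print(n,t,round(d['p'],2),np.round(d['centre']),np.round(at_z(c,d['centre'],z)[:2]))
    if n=='top':
        for t in("box","lid_grip"):
            m=masks_of(c,t)[0]; P=W[m['mask']]; P=P[np.isfinite(P[:,0])]
            r=cv2.minAreaRect(P[:,:2].astype(np.float32)); print(t,m['p'],r,np.median(P,0))
E
```

```text
top box 0.71 [230. 178.] [441. 297.]
top box 0.28 [217. 170.] [492. 333.]
top coupler_c 0.61 [179. 219.] [654. 130.]
top coupler_c 0.49 [234. 176.] [421. 302.]
top attenuator_c 0.58 [182. 288.] [ 646. -158.]
top attenuator_c 0.46 [224. 268.] [469. -78.]
top load_c 0.67 [147. 258.] [792. -34.]
top load_c 0.62 [221. 229.] [478.  86.]
top lid_grip 0.69 [223. 326.] [ 472. -316.]
top lid_grip 0.62 [178. 290.] [ 659. -166.]
top barrel_c 0.41 [230. 157.] [435. 383.]
top bullet_c 0.72 [222. 153.] [469. 404.]
top rim_left 0.62 [224. 156.] [459. 380.]
top rim_right 0.84 [234. 192.] [419. 234.]
top bay_load 0.73 [217. 172.] [493. 325.]
top bay_attenuator 0.79 [224. 186.] [463. 266.]
top bay_attenuator 0.71 [180. 289.] [ 655. -165.]
top bay_coupler 0.83 [234. 175.] [420. 310.]
top pad_tube 0.68 [223. 267.] [473. -72.]
top tee 0.5 [186. 252.] [628. -11.]
top bottle 0.78 [170. 172.] [695. 332.]
top spool 0.55 [174. 329.] [ 682. -335.]
box 0.76 ((451.39190673828125, 311.00616455078125), (181.39183044433594, 107.64816284179688), 72.5870132446289) [451.73229034 305.85376769   7.83346541]
lid_grip 0.7
[... 323 characters left out ...]
scene attenuator_c 0.48 [168. 346.] [449. 393.]
scene load_c 0.6 [182. 275.] [478. 100.]
scene load_c 0.18 [188. 229.] [484. -78.]
scene lid_grip 0.64 [191. 160.] [ 461. -328.]
scene barrel_c 0.36 [168. 342.] [438. 379.]
scene rim_left 0.68 [166. 352.] [472. 401.]
scene rim_right 0.8 [161. 302.] [410. 220.]
scene bay_load 0.75 [178. 334.] [483. 336.]
scene bay_load 0.45 [211. 293.] [619. 136.]
scene bay_attenuator 0.69 [175. 319.] [454. 282.]
scene bay_coupler 0.58 [170. 320.] [429. 296.]
scene pad_tube 0.61 [185. 228.] [448. -75.]
scene tee 0.57 [213. 249.] [599. -21.]
scene tee 0.27 [260. 258.] [793. -22.]
scene bottle 0.78 [223. 356.] [704. 340.]
scene spool 0.77 [248. 155.] [ 692. -348.]
```

```bash
cat >> h.py <<'E'
CMD='cmd.npy'
def yaw_of(s):
    x=R.from_quat(s['tcp_rot']).as_matrix()[:,0]; return np.arctan2(x[1],x[0])
def plan(pos,yaw_deg,s=None):
    """shift cm & turn about tool z (deg) from measured pose; also fixes tilt: full rotvec. yaw = world angle of tool x"""
    s=s or sense(); Rt=R.from_quat(s['tcp_rot']); 
    # choose yaw mod 180 nearest
    cur=np.degrees(yaw_of(s)); 
    y=np.radians(yaw_deg)
    Rg=R.from_matrix(np.array([[np.cos(y),np.sin(y),0],[np.sin(y),-np.cos(y),0],[0,0,-1.]]))
    sh=Rt.as_matrix().T@(np.array(pos)-s['position'])/10
    print('t',round(s['t'],2),'pos',np.round(s['position'],1),'yaw',round(cur,2),'F',np.round(s['wrist_force'],1),'grip',round(s['grip_width'],1),'j6',round(s['joint_positions'][5],2))
    print('SHIFT cm',np.round(sh,2),'ROT deg',np.round((Rt.inv()*Rg).as_rotvec(degrees=True),2),'rows>=',int(np.ceil(max(np.linalg.norm(sh)/4.17,abs((Rt.inv()*Rg).magnitude())*57.3/7.16))))
E
python3 - <<'E'
from h import *
s=sense();c=capture('wrist');save(c,'w0');print(c['T_tool_cam'],c['vfov'],c['cx'],c['cy'],c['k1'])
plan([600,-100,300],10,s)
E
```

```text
[[ 2.83685181e-04 -9.53731863e-01 -3.00658366e-01  7.71441988e+01]
 [ 9.99998758e-01 -1.95479977e-04  1.56363622e-03 -5.40536843e-01]
 [-1.55006238e-03 -3.00658436e-01  9.53730624e-01 -1.46269570e+02]
 [ 0.00000000e+00  0.00000000e+00  0.00000000e+00  1.00000000e+00]] 61.99417834106202 254.79729207029507 192.6394928906851 -0.07609771199336463
t 1.9 pos [ 174.  -495.4  238.7] yaw 19.35 F [ 0.5 -0.4  0.2] grip 87.7 j6 -0.22
SHIFT cm [ 53.3  -23.18  -6.13] ROT deg [0.   0.   9.35] rows>= 15
```

View pics/w0.png

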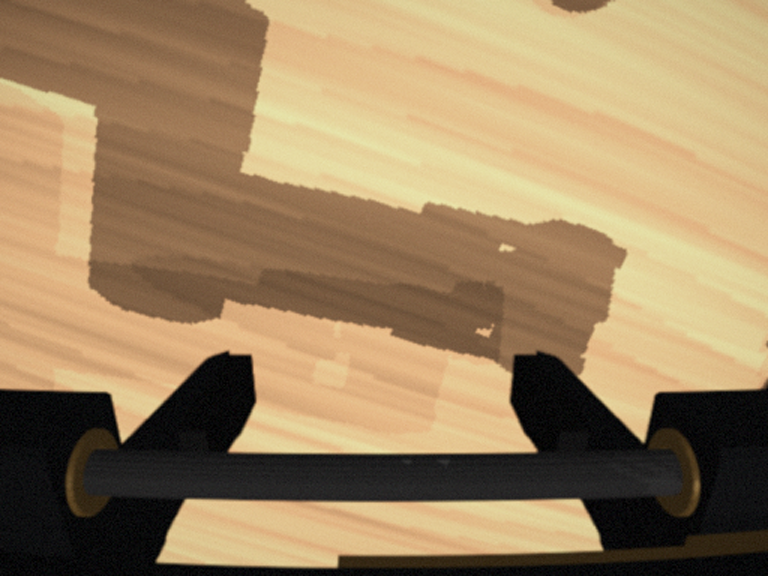

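Run:
```python
from h import *
plan([520,-20,250],0)
```

```text
t 1.95 pos [ 174.  -495.3  238.7] yaw 19.36 F [ 0.3  0.  -0.2] grip 88.1 j6 -0.22
SHIFT cm [ 48.4  -33.38  -1.13] ROT deg [ 0.    0.   19.36] rows>= 15
```

>>> {"fn": "move_arm", "kwargs": {"targets": [48.4,-33.4,-1.1,0,0,19.4,8.8,48.4,-33.4,-1.1,0,0,19.4,8.8,48.4,-33.4,-1.1,0,0,19.4,8.8,48.4,-33.4,-1.1,0,0,19.4,8.8,48.4,-33.4,-1.1,0,0,19.4,8.8,48.4,-33.4,-1.1,0,0,19.4,8.8,48.4,-33.4,-1.1,0,0,19.4,8.8,48.4,-33.4,-1.1,0,0,19.4,8.8,48.4,-33.4,-1.1,0,0,19.4,8.8,48.4,-33.4,-1.1,0,0,19.4,8.8,48.4,-33.4,-1.1,0,0,19.4,8.8,48.4,-33.4,-1.1,0,0,19.4,8.8,48.4,-33.4,-1.1,0,0,19.4,8.8,48.4,-33.4,-1.1,0,0,19.4,8.8,48.4,-33.4,-1.1,0,0,19.4,8.8,48.4,-33.4,-1.1,0,0,19.4,8.8,48.4,-33.4,-1.1,0,0,19.4,8.8,48.4,-33.4,-1.1,0,0,19.4,8.8]}}

```text
t: 3.45
position: [519.4, -20.9, 249.7]
tcp_rot: [1.0, -0.001, -0.0, 0.0]
wrist_force: [-0.7, -0.5, 0.1]
grip_width: 88.2
```

Run:
```python
from h import *
s=sense();c=capture('wrist');pickle.dump((s,c),open('w1.pkl','wb'));save(c,'w1')
W=cloud(c,s)
for t,z in (("coupler_c",19),("attenuator_c",18.5),("load_c",19)):
    for d in spot_point(c,t)[:3]: print(t,round(d['p'],2),np.round(d['centre']),np.round(at_z(c,d['centre'],z,s),1))
    for d in masks_of(c,t)[:3]:
        P=W[d['mask']];P=P[np.isfinite(P[:,0])]; P=P[P[:,2]>4]
        if len(P)<10: continue
        print('  mask',round(d['p'],2),np.round(d['centre']),cv2.minAreaRect(P[:,:2].astype(np.float32)),P[:,2].max())
print(sense()['t'])
```

```text
coupler_c 0.96 [ 43. 116.] [651.9 132.8  19. ]
  mask 0.96 [ 44. 116.] ((650.6217651367188, 133.61630249023438), (116.32154083251953, 23.349777221679688), 26.863815307617188) 40.387522796662154
  mask 0.59 [218.  32.] ((457.95855712890625, 182.36724853515625), (142.03671264648438, 326.31512451171875), 9.320025444030762) 320.2993872387219
attenuator_c 0.93 [127. 320.] [558.  -97.1  18.5]
attenuator_c 0.8 [ 43. 385.] [ 651.7 -165.7   18.5]
  mask 0.9 [129. 318.] ((559.0208129882812, -96.43002319335938), (32.32210159301758, 73.68570709228516), 34.39046859741211) 39.45393322442675
  mask 0.88 [ 41. 384.] ((652.3162841796875, -160.9499969482422), (73.83979034423828, 33.159175872802734), 54.98402404785156) 40.30374239605527
load_c 0.68 [198. 169.] [471.   86.3  19. ]
  mask 0.69 [193. 170.] ((471.1115417480469, 90.07406616210938), (35.90638732910156, 38.4117317199707), 42.41326904296875) 39.72839060530441
3.8
```

View pics/w1.png

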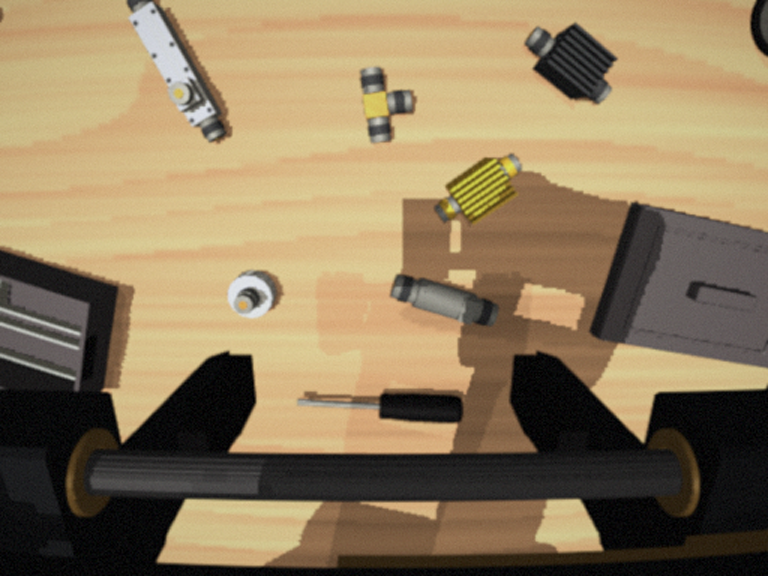

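Run:
```python
from h import *
s,c=pickle.load(open('w1.pkl','rb'));W=cloud(c,s)
def reg(cx,cy,r,z0,z1):
    m=np.isfinite(W[...,0])&(np.hypot(W[...,0]-cx,W[...,1]-cy)<r)&(W[...,2]>z0)&(W[...,2]<z1); return W[m]
print('table',np.percentile(reg(560,50,40,-30,30)[:,2],[5,50,95]))
for n,cx,cy,r,zs in (('coup',652,133,75,((10,24),(24,50),(33,50))),('att',652,-163,50,((5,20),(26,50))),('load',471,88,35,((10,24),(26,50),(33,50)))):
    for z0,z1 in zs:
        P=reg(cx,cy,r,z0,z1); print(n,z0,z1,len(P),np.round(P.mean(0),1),np.round(np.median(P,0),1),cv2.minAreaRect(P[:,:2].astype(np.float32)))
im=c['frame'][:,:,::-1]
cv2.imwrite('pics/crop1.png',np.hstack([cv2.resize(im[0:110,70:170],None,fx=4,fy=4),cv2.resize(im[0:110,340:420],None,fx=4,fy=4)]))
```

```text
table [-1.16660122  0.13595491  1.43786587]
coup 10 24 1749 [653.4 133.7  17.5] [657.4 136.   17.9] ((650.702880859375, 133.65745544433594), (116.13961791992188, 23.349777221679688), 26.863815307617188)
coup 24 50 336 [629.9 121.   34.2] [629.8 120.6  37. ] ((630.3800048828125, 123.19377899169922), (18.42931365966797, 18.72328758239746), 30.234699249267578)
coup 33 50 201 [630.  122.4  37.8] [629.9 122.5  38.1] ((630.430419921875, 123.41400146484375), (15.27103042602539, 15.442822456359863), 30.951374053955078)
att 5 20 600 [ 652.3 -153.1   15. ] [ 657.4 -143.7   15.9] ((649.6793823242188, -159.6436004638672), (74.89293670654297, 31.045848846435547), 46.37096405029297)
att 26 50 1344 [ 651.9 -160.8   34.9] [ 651.8 -160.7   36.1] ((651.9712524414062, -161.78042602539062), (41.08201217651367, 33.234561920166016), 55.26610565185547)
load 10 24 522 [474.4  87.1  17.6] [476.8  84.9  17.9] ((471.3134765625, 89.53277587890625), (37.16626739501953, 37.34351348876953), 84.1445083618164)
load 26 50 199 [472.9  88.5  35.5] [473.2  88.2  37.5] ((471.9761657714844, 89.05677032470703), (15.984538078308105, 15.876341819763184), 88.11714935302734)
load 33 50 147 [471.9  89.3  37.6] [472.3  89.   37.8] ((471.4037170410156, 89.34884643554688), (15.175479888916016, 14.945524215698242), 84.84285736083984)
```

View pics/crop1.png

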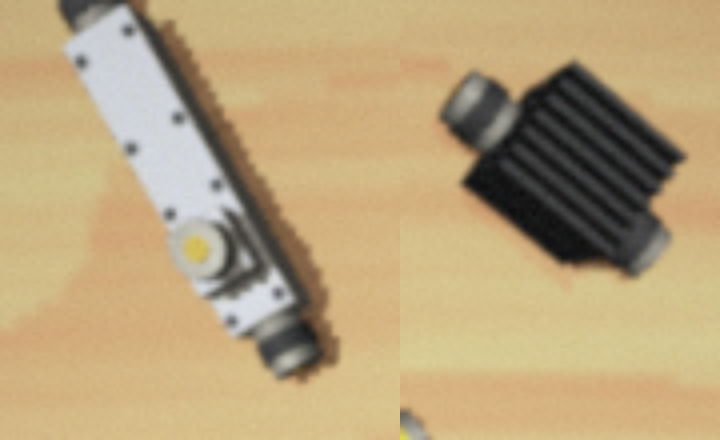

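The wrist view is consistent: the coupler's port is at (182,92), the dark attenuator at (575,62), the load at (250,293) and the yellow decoy at (480,190). I'll pick the attenuator first.

Run:
```python
from h import *
plan([652,-161.5,90],-34.7); plan([652,-161.5,20],-34.7)
```

```text
t 3.8 pos [519.8 -20.3 249.8] yaw -0.09 F [-0.9 -0.2  0.4] grip 88.0 j6 1.31
SHIFT cm [13.24 14.1  15.99] ROT deg [ 0.000e+00 -1.000e-02  3.461e+01] rows>= 7
t 3.8 pos [519.8 -20.3 249.8] yaw -0.09 F [-0.9 -0.2  0.4] grip 88.0 j6 1.31
SHIFT cm [13.24 14.1  22.99] ROT deg [ 0.000e+00 -1.000e-02  3.461e+01] rows>= 8
```

>>> {"fn": "move_arm", "kwargs": {"targets": [13.2,14.1,16,0,0,34.6,8.8,13.2,14.1,16,0,0,34.6,8.8,13.2,14.1,16,0,0,34.6,8.8,13.2,14.1,16,0,0,34.6,8.8,13.2,14.1,16,0,0,34.6,8.8,13.2,14.1,16,0,0,34.6,8.8,13.2,14.1,16,0,0,34.6,7,13.2,14.1,19,0,0,34.6,6.5,13.2,14.1,22,0,0,34.6,6,13.2,14.1,23,0,0,34.6,6,13.2,14.1,23,0,0,34.6,5,13.2,14.1,23,0,0,34.6,3,13.2,14.1,23,0,0,34.6,3,13.2,14.1,23,0,0,34.6,3,13.2,14.1,23,0,0,34.6,3]}}

```text
t: 5.05
position: [652.1, -161.0, 20.8]
tcp_rot: [0.955, -0.298, 0.001, 0.0]
wrist_force: [-1.1, 0.7, 4.3]
grip_width: 39.5
```

Run:
```python
from h import *
plan([652,-161.5,100],-34.7); plan([383,319,240],-15.3)
```

```text
t 5.05 pos [ 652.1 -161.    20.8] yaw -34.64 F [-1.1  0.7  4.3] grip 39.5 j6 1.76
SHIFT cm [ 0.03  0.05 -7.92] ROT deg [-0.01 -0.07  0.06] rows>= 2
t 5.05 pos [ 652.1 -161.    20.8] yaw -34.64 F [-1.1  0.7  4.3] grip 39.5 j6 1.76
SHIFT cm [-49.4  -24.2  -21.98] ROT deg [ -0.    -0.07 -19.34] rows>= 15
```

>>> {"fn": "move_arm", "kwargs": {"targets": [0,0,-4,0,0,0,3,0,0,-8,0,0,0,3,-49.4,-24.2,-22,0,0,-19.3,3,-49.4,-24.2,-22,0,0,-19.3,3,-49.4,-24.2,-22,0,0,-19.3,3,-49.4,-24.2,-22,0,0,-19.3,3,-49.4,-24.2,-22,0,0,-19.3,3,-49.4,-24.2,-22,0,0,-19.3,3,-49.4,-24.2,-22,0,0,-19.3,3,-49.4,-24.2,-22,0,0,-19.3,3,-49.4,-24.2,-22,0,0,-19.3,3,-49.4,-24.2,-22,0,0,-19.3,3,-49.4,-24.2,-22,0,0,-19.3,3,-49.4,-24.2,-22,0,0,-19.3,3,-49.4,-24.2,-22,0,0,-19.3,3,-49.4,-24.2,-22,0,0,-19.3,3,-49.4,-24.2,-22,0,0,-19.3,3,-49.4,-24.2,-22,0,0,-19.3,3]}}

```text
t: 6.55
position: [382.3, 319.7, 239.9]
tcp_rot: [0.991, -0.132, 0.0, -0.0]
wrist_force: [-0.2, -0.2, -3.0]
grip_width: 39.7
```

Run:
```python
from h import *
s=sense();c=capture('wrist');pickle.dump((s,c),open('w2.pkl','wb'))
W=cloud(c,s);mk=[]
for t,z in (("box",0),("rim_left",46),("rim_right",46),("bay_load",4),("bay_attenuator",4),("bay_coupler",4),("barrel_c",12),("bullet_c",8.5)):
    for d in spot_point(c,t)[:1]: mk.append(d['centre']);print(t,round(d['p'],2),np.round(d['centre']),np.round(at_z(c,d['centre'],z,s),1))
save(c,'w2',marks=mk)
m=np.isfinite(W[...,0])&(np.hypot(W[...,0]-445,W[...,1]-305)<115)
P=W[m&(W[...,2]>41)&(W[...,2]<51)]; print(len(P),np.median(P[:,2]),cv2.minAreaRect(P[:,:2].astype(np.float32)))
v=np.zeros((384,512),np.uint8); v[m&(W[...,2]>41)&(W[...,2]<51)]=255; cv2.imwrite('pics/m2.png',v)
print(sense()['t'])
```

```text
box 0.92 [101. 248.] [449.6 309.5   0. ]
rim_left 0.87 [100. 169.] [474.  386.5  46. ]
rim_right 0.57 [107. 325.] [424.5 232.6  46. ]
bay_load 0.57 [ 76. 211.] [487.6 342.2   4. ]
bay_attenuator 0.78 [ 79. 271.] [466.7 277.1   4. ]
bay_coupler 0.56 [125. 256.] [421.2 306.9   4. ]
barrel_c 0.56 [121. 189.] [446.7 380.4  12. ]
bullet_c 0.64 [ 80. 316.] [452.8 228.8   8.5]
2467 46.048467909095734 ((449.265625, 307.486083984375), (169.48069763183594, 108.19306182861328), 71.74231719970703)
7.0
```

View pics/w2.png

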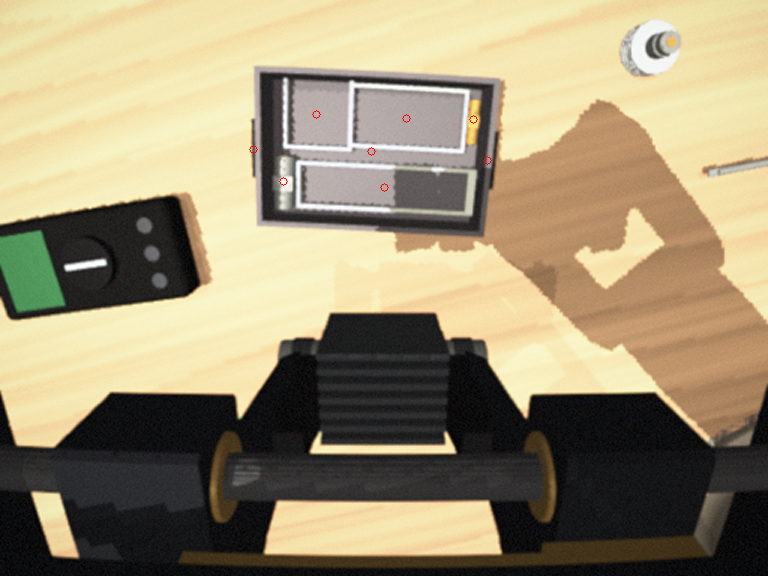

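View pics/m2.png

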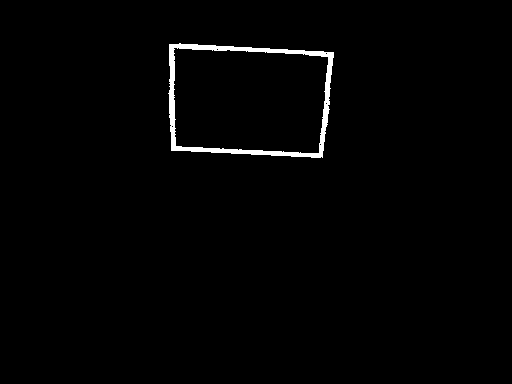

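```bash
cat >> h.py <<'E'
from scipy.optimize import least_squares
def fitbox(c,s,g=(449,308,-0.32),zlo=42.5,zhi=50,a=52,b=80):
    W=cloud(c,s); m=np.isfinite(W[...,0])&(np.hypot(W[...,0]-g[0],W[...,1]-g[1])<115)&(W[...,2]>zlo)&(W[...,2]<zhi)
    P=W[m][:,:2]
    def res(q,P=P):
        d=P-q[:2]; co,si=np.cos(q[2]),np.sin(q[2]); x=d@[co,si]; y=d@[-si,co]
        ex=np.abs(x)-a; ey=np.abs(y)-b
        return np.where((ex>0)&(ey>0),np.hypot(ex,ey),np.where(np.maximum(ex,ey)>0,np.maximum(ex,ey),np.minimum(-ex,-ey)))
    r=least_squares(res,g,loss='soft_l1',f_scale=1.5)
    return r.x,np.abs(r.fun).mean()
def bp(q,x,y):
    co,si=np.cos(q[2]),np.sin(q[2]); return np.array([q[0]+co*x-si*y,q[1]+si*x+co*y])
E
python3 - <<'E'
from h import *
s,c=pickle.load(open('w2.pkl','rb'))
q,e=fitbox(c,s); print(q,np.degrees(q[2]),e)
for n,x,y in(('att',26,-23.5),('load',26,43),('coup',-26,-8),('coupport',-26,-33),('rl',0,80),('rr',0,-80),('barrel',-26,68),('bullet',26,-72.5)): print(n,bp(q,x,y))
np.save('box.npy',q)
yd=np.degrees(q[2]); x,y=bp(q,26,-23.5)
plan([x,y,100],yd); plan([x,y,25],yd)
E
```

```text
[ 4.49274763e+02  3.07494792e+02 -3.15356525e-01] -18.068597936666556 1.1672352401796704
att [466.70394218 277.08963273]
load [487.32927857 340.3102425 ]
coup [422.07568664 307.95334617]
coupport [414.32180078 284.18619964]
rl [474.08719726 383.54966065]
rr [424.46232775 231.43992287]
barrel [445.64749966 380.20547161]
bullet [451.5063259  230.50602554]
t 7.0 pos [383.3 318.6 239.6] yaw -15.4 F [ 0.7 -0.1 -2.1] grip 39.6 j6 2.3
SHIFT cm [ 9.15  1.78 13.96] ROT deg [0.01 0.01 2.67] rows>= 5
t 7.0 pos [383.3 318.6 239.6] yaw -15.4 F [ 0.7 -0.1 -2.1] grip 39.6 j6 2.3
SHIFT cm [ 9.15  1.78 21.46] ROT deg [0.01 0.01 2.67] rows>= 6
```

Run:
```python
from h import *
s,c=pickle.load(open('w2.pkl','rb'));W=cloud(c,s)
Rt=R.from_quat(s['tcp_rot']).as_matrix(); T=(W-s['position'])@Rt
m=(np.abs(T[...,0])<40)&(np.abs(T[...,1])<19)&(T[...,2]>-25)&(T[...,2]<30)
P=T[m]; print(len(P),np.percentile(P[:,0],[1,50,99]),np.percentile(P[:,1],[1,99]),np.percentile(P[:,2],[1,50,99]))
for z in range(-22,25,4):
    k=P[(P[:,2]>z)&(P[:,2]<z+4)]
    if len(k): print(z,len(k),np.percentile(k[:,0],[2,50,98]))
```

```text
7095 [-15.50961343   6.28478475  16.56485953] [-18.63674545  18.57884947] [-17.45608482 -14.62788168  18.31664882]
-22 9 [-14.44379702   1.7457982   14.15165199]
-18 3917 [-15.46541613   0.939083    16.26951789]
-14 1502 [-13.90225141   1.38926729  16.42203751]
-10 275 [15.55988243 16.15914594 16.66326057]
-6 263 [15.57151656 16.13862223 16.62052326]
-2 243 [15.58654997 16.1479253  16.5897587 ]
2 225 [15.67612913 16.08690304 16.5121637 ]
6 202 [15.67424138 16.15476543 16.57186363]
10 191 [15.71285349 16.10960772 16.56670537]
14 185 [15.69506583 16.14084207 16.56026669]
18 83 [15.62755916 16.12844733 16.50063541]
```

>>> {"fn": "move_arm", "kwargs": {"targets": [9.2,1.8,14,0,0,2.7,3,9.2,1.8,14,0,0,2.7,3,9.2,1.8,14,0,0,2.7,3,9.2,1.8,14,0,0,2.7,3,9.2,1.8,14,0,0,2.7,3,9.2,1.8,14,0,0,2.7,3,9.2,1.8,16,0,0,2.7,3,9.2,1.8,18,0,0,2.7,3,9.2,1.8,20,0,0,2.7,3,9.2,1.8,21.2,0,0,2.7,3,9.2,1.8,21.4,0,0,2.7,3,9.2,1.8,21.5,0,0,2.7,3,9.2,1.8,21.5,0,0,2.7,3]}}

```text
t: 8.08
position: [467.5, 277.9, 26.3]
tcp_rot: [0.988, -0.157, 0.001, -0.001]
wrist_force: [-0.2, 0.0, -2.0]
grip_width: 39.7
```

>>> {"fn": "move_arm", "kwargs": {"targets": [0,0,0.1,0,0,0,3,0,0,0.1,0,0,0,3]}}

```text
t: 8.25
position: [467.4, 277.6, 24.8]
tcp_rot: [0.988, -0.157, 0.001, -0.0]
wrist_force: [-0.1, 1.3, 2.3]
grip_width: 39.2
```

>>> {"fn": "move_arm", "kwargs": {"targets": [0,0,0.1,0,0,0,5.4,0,0,0.1,0,0,0,5.4,0,0,0.1,0,0,0,5.4,0,0,-2.5,0,0,0,5.4,0,0,-6,0,0,0,5.4,0,0,-10,0,0,0,5.4]}}

```text
t: 8.75
position: [466.1, 276.9, 124.0]
tcp_rot: [0.988, -0.157, -0.001, 0.001]
wrist_force: [0.2, 0.6, 1.4]
grip_width: 54.3
```

Run:
```python
from h import *
plan([471.5,89.3,100],-18.1); plan([471.5,89.3,20],-18.1)
```

```text
t 8.75 pos [466.1 276.9 124. ] yaw -18.05 F [0.2 0.6 1.4] grip 54.3 j6 2.21
SHIFT cm [ 6.34 17.67  2.41] ROT deg [0.11 0.15 0.05] rows>= 5
t 8.75 pos [466.1 276.9 124. ] yaw -18.05 F [0.2 0.6 1.4] grip 54.3 j6 2.21
SHIFT cm [ 6.36 17.65 10.41] ROT deg [0.11 0.15 0.05] rows>= 6
```

>>> {"fn": "move_arm", "kwargs": {"targets": [6.4,17.7,2.4,0,0,0,5.4,6.4,17.7,2.4,0,0,0,5.4,6.4,17.7,2.4,0,0,0,5.4,6.4,17.7,2.4,0,0,0,5.4,6.4,17.7,2.4,0,0,0,5.4,6.4,17.7,5,0,0,0,4.4,6.4,17.7,8,0,0,0,4.4,6.4,17.7,10,0,0,0,4.4,6.4,17.7,10.3,0,0,0,4,6.4,17.7,10.3,0,0,0,1,6.4,17.7,10.3,0,0,0,1,6.4,17.7,10.3,0,0,0,1,6.4,17.7,10.3,0,0,0,1]}}

```text
t: 9.83
position: [473.8, 89.2, 22.0]
tcp_rot: [0.988, -0.157, 0.001, -0.0]
wrist_force: [-0.5, 0.2, 4.0]
grip_width: 16.4
```

Run:
```python
from h import *
plan([471.5,89.3,100],-18.1); plan([487.3,340.3,110],-18.1); plan([487.3,340.3,25],-18.1)
```

```text
t 9.83 pos [473.8  89.2  22. ] yaw -18.03 F [-0.5  0.2  4. ] grip 16.4 j6 1.83
SHIFT cm [-0.2   0.06 -7.8 ] ROT deg [-0.04 -0.14  0.07] rows>= 2
t 9.83 pos [473.8  89.2  22. ] yaw -18.03 F [-0.5  0.2  4. ] grip 16.4 j6 1.83
SHIFT cm [ -6.46 -24.3   -8.8 ] ROT deg [-0.04 -0.14  0.07] rows>= 7
t 9.83 pos [473.8  89.2  22. ] yaw -18.03 F [-0.5  0.2  4. ] grip 16.4 j6 1.83
SHIFT cm [ -6.48 -24.29  -0.3 ] ROT deg [-0.04 -0.14  0.07] rows>= 7
```

>>> {"fn": "move_arm", "kwargs": {"targets": [0,0,-4,0,0,0,1,0,0,-8.8,0,0,0,1,-6.3,-24.3,-8.8,0,0,0,1,-6.3,-24.3,-8.8,0,0,0,1,-6.3,-24.3,-8.8,0,0,0,1,-6.3,-24.3,-8.8,0,0,0,1,-6.3,-24.3,-8.8,0,0,0,1,-6.3,-24.3,-8.8,0,0,0,1,-6.3,-24.3,-8.8,0,0,0,1,-6.3,-24.3,-8.8,0,0,0,1,-6.3,-24.3,-8.8,0,0,0,1]}}

```text
t: 10.75
position: [488.2, 339.4, 108.9]
tcp_rot: [0.988, -0.157, 0.0, 0.0]
wrist_force: [0.5, -0.1, -1.1]
grip_width: 16.3
```

Run:
```python
from h import *
s=sense();c=capture('wrist');pickle.dump((s,c),open('w3.pkl','wb'));W=cloud(c,s);save(c,'w3')
Rt=R.from_quat(s['tcp_rot']).as_matrix(); T=(W-s['position'])@Rt
m=(np.abs(T[...,0])<30)&(np.abs(T[...,1])<22)&(T[...,2]>-22)&(T[...,2]<30)
P=T[m]
for z in range(-22,30,4):
    k=P[(P[:,2]>z)&(P[:,2]<z+4)]
    if len(k): print(z,len(k),np.percentile(k[:,0],[2,50,98]),np.percentile(k[:,1],[2,98]))
plan([489.4,340.3,26],-18.1,s)
```

```text
-22 432 [-9.17394974  8.00527655 10.02710693] [-21.00171657  21.33687294]
-18 1100 [-9.87139036 -0.56313256  9.69233169] [-19.42299872  19.16976605]
-14 431 [-2.79638563  7.88692204 10.05333984] [-20.82476491  20.90539188]
-10 443 [-1.79751872  5.8031854   9.98192227] [-20.34555744  20.68917612]
-6 297 [1.10140179 8.01614474 9.93060943] [-19.64546522  19.33645519]
-2 212 [1.11856273 5.66950104 9.60117818] [-15.12122572  16.31179833]
2 1017 [ 0.85536177  9.47433513 15.44506086] [-13.4581756   13.85937355]
6 162 [ 5.34514835 13.64975638 16.02374945] [-15.7585919   16.23510157]
10 114 [ 4.78787366 13.80813715 15.95888255] [-16.61164598  15.83241542]
14 151 [ 4.05275616 13.54895138 15.81635902] [-16.51827206  17.02820304]
18 177 [ 3.39136543 13.72361776 15.75819165] [-17.06861901  17.08712823]
22 4 [11.01894166 14.40703551 15.02024019] [ 2.71907671 12.00369287]
t 10.75 pos [488.2 339.4 108.9] yaw -18.02 F [ 0.5 -0.1 -1.1] grip 16.3 j6 2.3
SHIFT cm [ 0.09 -0.13  8.29] ROT deg [ 0.02 -0.    0.08] rows>= 2
```

View pics/w3.png

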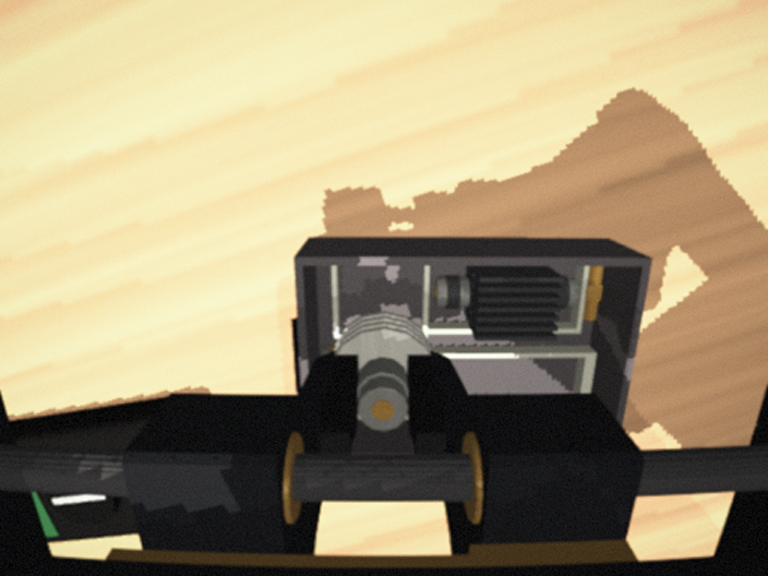

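>>> {"fn": "move_arm", "kwargs": {"targets": [0.2,-0.1,3,0,0,0,1,0.2,-0.1,5.5,0,0,0,1,0.2,-0.1,7.5,0,0,0,1,0.2,-0.1,8.2,0,0,0,1,0.2,-0.1,8.3,0,0,0,1,0.2,-0.1,8.4,0,0,0,1,0.2,-0.1,8.4,0,0,0,1]}}

```text
t: 11.38
position: [491.2, 339.4, 25.5]
tcp_rot: [0.988, -0.157, 0.0, -0.0]
wrist_force: [-0.4, -0.6, -0.2]
grip_width: 16.6
```

>>> {"fn": "move_arm", "kwargs": {"targets": [0,0,0,0,0,0,2.8,0,0,0,0,0,0,2.8,0,0,0,0,0,0,2.8,0,0,-2.5,0,0,0,2.8,0,0,-6,0,0,0,2.8,0,0,-9,0,0,0,2.8,0,0,-12,0,0,0,2.8]}}

```text
t: 11.97
position: [490.4, 340.1, 146.5]
tcp_rot: [0.988, -0.157, 0.0, -0.0]
wrist_force: [0.5, -0.1, -0.2]
grip_width: 28.2
```

Run:
```python
from h import *
plan([630.2,122.9,110],-63.0); plan([630.2,122.9,20.5],-63.0)
```

```text
t 11.97 pos [490.4 340.1 146.5] yaw -18.04 F [ 0.5 -0.1 -0.2] grip 28.2 j6 2.3
SHIFT cm [20.01 16.32  3.65] ROT deg [-3.000e-02 -1.000e-02  4.496e+01] rows>= 7
t 11.97 pos [490.4 340.1 146.5] yaw -18.04 F [ 0.5 -0.1 -0.2] grip 28.2 j6 2.3
SHIFT cm [20.01 16.33 12.6 ] ROT deg [-3.000e-02 -1.000e-02  4.496e+01] rows>= 7
```

>>> {"fn": "move_arm", "kwargs": {"targets": [20,16.3,3.6,0,0,45,4,20,16.3,3.6,0,0,45,4,20,16.3,3.6,0,0,45,4,20,16.3,3.6,0,0,45,4,20,16.3,3.6,0,0,45,4,20,16.3,3.6,0,0,45,4,20,16.3,3.6,0,0,45,4,20,16.3,6,0,0,45,4,20,16.3,9,0,0,45,4,20,16.3,11.5,0,0,45,4,20,16.3,12.5,0,0,45,4,20,16.3,12.5,0,0,45,4]}}

```text
t: 12.97
position: [629.7, 123.5, 19.9]
tcp_rot: [0.853, -0.522, -0.001, 0.0]
wrist_force: [-0.0, 0.4, 0.0]
grip_width: 40.0
```

Run:
```python
from h import *
s=sense();c=capture('wrist');pickle.dump((s,c),open('w4.pkl','wb'));save(c,'w4')
plan([630.2,122.9,20.5],-63.0)
```

```text
t 13.02 pos [630.2 123.6  20.3] yaw -62.99 F [ 0.7 -0.1  0.4] grip 39.8 j6 2.68
SHIFT cm [ 0.06  0.03 -0.02] ROT deg [-0.01 -0.    0.01] rows>= 1
```

View pics/w4.png

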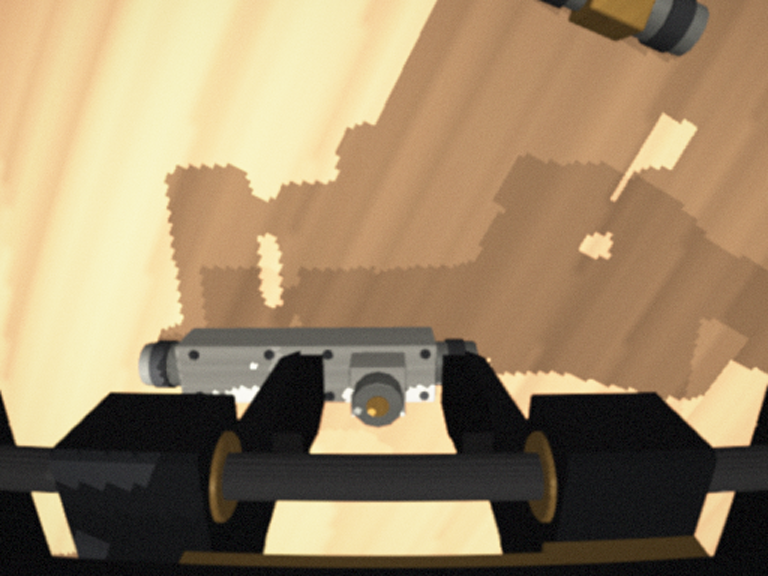

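>>> {"fn": "move_arm", "kwargs": {"targets": [0,0,0,0,0,0,1,0,0,0,0,0,0,1,0,0,0,0,0,0,1,0,0,0,0,0,0,1,0,0,-3,0,0,0,1,0,0,-7,0,0,0,1,0,0,-10,0,0,0,1]}}

```text
t: 13.6
position: [630.2, 123.2, 121.8]
tcp_rot: [0.852, -0.523, 0.0, -0.0]
wrist_force: [0.3, -0.3, -1.3]
grip_width: 17.9
```

Run:
```python
from h import *
q=np.load('box.npy');x,y=bp(q,-26,-33)
plan([x,y,115],-18.1); plan([x,y,25],-18.1)
```

```text
t 13.6 pos [630.2 123.2 121.8] yaw -63.04 F [ 0.3 -0.3 -1.3] grip 17.9 j6 2.68
SHIFT cm [-24.14  11.94   0.68] ROT deg [-1.000e-02 -2.000e-02 -4.494e+01] rows>= 7
t 13.6 pos [630.2 123.2 121.8] yaw -63.04 F [ 0.3 -0.3 -1.3] grip 17.9 j6 2.68
SHIFT cm [-24.14  11.95   9.68] ROT deg [-1.000e-02 -2.000e-02 -4.494e+01] rows>= 7
```

>>> {"fn": "move_arm", "kwargs": {"targets": [-24.1,11.9,0.6,0,0,-44.9,1,-24.1,11.9,0.6,0,0,-44.9,1,-24.1,11.9,0.6,0,0,-44.9,1,-24.1,11.9,0.6,0,0,-44.9,1,-24.1,11.9,0.6,0,0,-44.9,1,-24.1,11.9,0.6,0,0,-44.9,1,-24.1,11.9,0.6,0,0,-44.9,1,-24.1,11.9,0.6,0,0,-44.9,1,-24.1,11.9,0.6,0,0,-44.9,1]}}

```text
t: 14.35
position: [414.6, 284.4, 113.9]
tcp_rot: [0.988, -0.157, 0.0, 0.0]
wrist_force: [0.5, -0.2, -1.5]
grip_width: 18.0
```

Run:
```python
from h import *
s=sense();c=capture('wrist');pickle.dump((s,c),open('w5.pkl','wb'));W=cloud(c,s);save(c,'w5')
Rt=R.from_quat(s['tcp_rot']).as_matrix(); T=(W-s['position'])@Rt
m=(np.abs(T[...,0])<22)&(T[...,1]<-28)&(T[...,1]>-90)&(T[...,2]>-22)&(T[...,2]<25)
P=T[m]
for y in range(-90,-20,10):
    k=P[(P[:,1]>y)&(P[:,1]<y+10)]
    if len(k): print(y,len(k),np.percentile(k[:,0],[2,50,98]),np.percentile(k[:,2],[2,50,98]))
q=np.load('box.npy');x,y=bp(q,-26,-33)
print(fitbox(c,s,q)); plan([x,y,25],np.degrees(q[2]),s)
```

```text
-90 194 [-6.87677129  2.29903274  7.44741306] [ 2.57169011  4.55837486 11.23569379]
-80 538 [-7.04709681  2.39057972  7.88479142] [ 1.71758757  3.92762325 12.16933783]
-70 743 [-7.33474229  4.46844812 10.33626355] [ 0.961863    2.38489415 16.71128967]
-60 807 [-7.19662731  4.73884218 10.3533696 ] [ 0.95213018  2.3035838  17.12005971]
-50 820 [-7.39109232  4.77194016 10.40711378] [ 0.95139001  2.30762085 17.44383736]
-40 831 [-7.44672899  4.73517128 10.47883421] [ 0.9371942   2.2503045  17.07321893]
-30 153 [-5.5387827   4.93882518 10.40673982] [ 0.77057102  2.31923354 16.5753602 ]
(array([ 4.48855213e+02,  3.07491525e+02, -3.12284871e-01]), np.float64(2.2313869157837614))
t 14.35 pos [414.6 284.4 113.9] yaw -18.08 F [ 0.5 -0.2 -1.5] grip 18.0 j6 2.25
SHIFT cm [-0.02  0.03  8.89] ROT deg [ 0.   -0.02 -0.02] rows>= 3
```

View pics/w5.png

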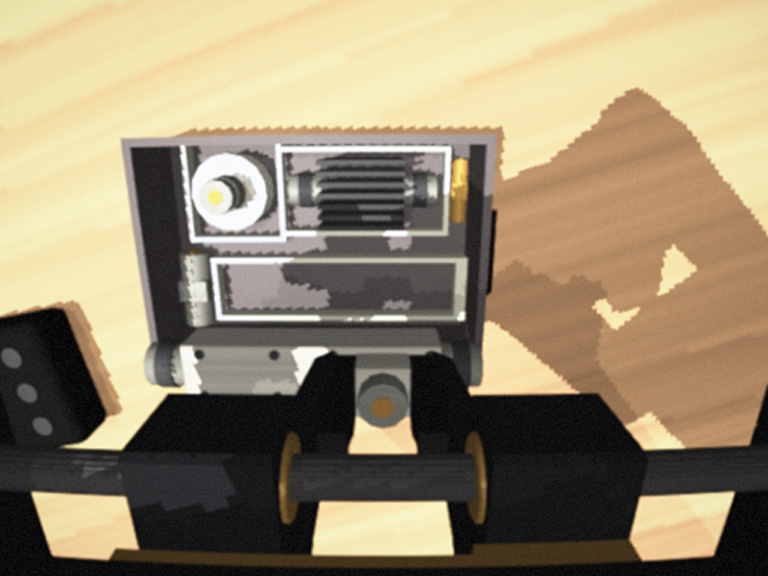

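>>> {"fn": "move_arm", "kwargs": {"targets": [0,0,3.5,0,0,0,1,0,0,6.5,0,0,0,1,0,0,8,0,0,0,1,0,0,8.7,0,0,0,1,0,0,8.9,0,0,0,1,0,0,9,0,0,0,1,0,0,9,0,0,0,1]}}

```text
t: 14.98
position: [415.9, 283.9, 24.3]
tcp_rot: [0.987, -0.158, 0.001, -0.0]
wrist_force: [-0.5, 0.3, -1.5]
grip_width: 17.4
```

>>> {"fn": "move_arm", "kwargs": {"targets": [0,0,0.1,0,0,0,1,0,0,0.1,0,0,0,1]}}

```text
t: 15.15
position: [415.9, 284.1, 24.0]
tcp_rot: [0.987, -0.158, 0.001, -0.0]
wrist_force: [-0.4, -2.5, 5.0]
grip_width: 17.5
```

>>> {"fn": "move_arm", "kwargs": {"targets": [0,0,0,0,0,0,3.2,0,0,0,0,0,0,3.2,0,0,0,0,0,0,3.2,0,0,-2.5,0,0,0,3.2,0,0,-6,0,0,0,3.2,-2,-2,-10,0,0,0,1,-4,-3,-14,0,0,0,0,-4,-3,-17,0,0,0,0,-4,-3,-20,0,0,0,0,-4,-3,-20,0,0,0,0]}}

```text
t: 15.98
position: [387.7, 326.4, 228.9]
tcp_rot: [0.988, -0.157, 0.004, -0.003]
wrist_force: [-0.0, 0.2, 1.0]
grip_width: 1.1
```

Run:
```python
from h import *
s=sense();c=capture('wrist');pickle.dump((s,c),open('w6.pkl','wb'));W=cloud(c,s);save(c,'w6')
q=np.load('box.npy'); print(fitbox(c,s,q))
m=np.isfinite(W[...,0]); d=W[...,:2]-q[:2]; co,si=np.cos(q[2]),np.sin(q[2]); X=d@[co,si];Y=d@[-si,co];Z=W[...,2]
mi=m&(abs(X)<47)&(abs(Y)<75)&(Z<70)
print('max inside',np.percentile(Z[mi],[50,99,100]))
for n,x0,x1,y0,y1 in(('att',4,48,-60,15),('load',4,48,20,68),('coup',-46,-6,-72,58)):
    for zl,zh in((15,33),(33,55)):
        k=mi&(X>x0)&(X<x1)&(Y>y0)&(Y<y1)&(Z>zl)&(Z<zh); print(n,zl,k.sum(),np.percentile(X[k],[1,99]).round(1),np.percentile(Y[k],[1,99]).round(1),Z[k].max().round(1))
```

```text
(array([ 4.49314435e+02,  3.07441438e+02, -3.10033234e-01]), np.float64(2.773085132759335))
max inside [14.77149071 42.78894148 44.60996034]
att 15 1046 [ 4.8 46.2] [-59.3  13.6] 32.9
att 33 799 [11.1 42.8] [-42.8  -3.2] 43.3
load 15 821 [ 9.1 44.6] [24.2 66.9] 32.9
load 33 238 [19.1 33.9] [34.4 49.9] 44.6
coup 15 1851 [-41.3  -9.2] [-66.4  51.5] 33.0
coup 33 280 [-33.2 -16.2] [-41.7 -24.5] 44.4
```

View pics/w6.png

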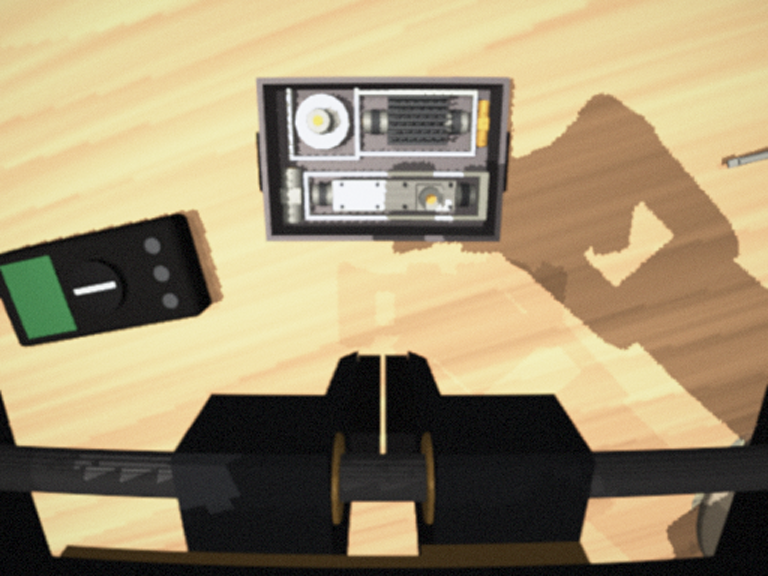

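Run:
```python
from h import *
q=np.load('box.npy');x,y=bp(q,0,80); yd=np.degrees(q[2])
plan([x,y,75],yd); plan([x,y,49],yd)
```

```text
t 16.03 pos [387.  325.7 225.5] yaw -18.11 F [-0.8 -0.6  0.1] grip 0.5 j6 2.35
SHIFT cm [ 6.41 -8.14 15.11] ROT deg [-0.25 -0.25 -0.04] rows>= 5
t 16.03 pos [387.  325.7 225.5] yaw -18.11 F [-0.8 -0.6  0.1] grip 0.5 j6 2.35
SHIFT cm [ 6.4  -8.13 17.71] ROT deg [-0.25 -0.25 -0.04] rows>= 5
```

>>> {"fn": "move_arm", "kwargs": {"targets": [6.4,-8.1,15,0,0,0,0,6.4,-8.1,15,0,0,0,0,6.4,-8.1,15,0,0,0,0,6.4,-8.1,15,0,0,0,0,6.4,-8.1,15,0,0,0,0,6.4,-8.1,15,0,0,0,0,6.4,-8.1,17,0,0,0,0,6.4,-8.1,17.4,0,0,0,0,6.4,-8.1,17.4,0,0,0,0,6.4,-8.1,17.4,0,0,0,0]}}

```text
t: 16.87
position: [472.2, 381.9, 49.7]
tcp_rot: [0.987, -0.158, 0.0, -0.0]
wrist_force: [-1.0, 0.3, -0.2]
grip_width: 0.2
```

Run:
```python
from h import *
q=np.load('box.npy');x,y=bp(q,0,80); yd=np.degrees(q[2])
plan([x,y,46],yd)
```

```text
t 16.87 pos [472.2 381.9  49.7] yaw -18.15 F [-1.   0.3 -0.2] grip 0.2 j6 2.37
SHIFT cm [ 0.13 -0.21  0.37] ROT deg [-0.03 -0.02 -0.08] rows>= 1
```

>>> {"fn": "move_arm", "kwargs": {"targets": [0.1,-0.2,0.2,0,0,0,0,0.1,-0.2,0.35,0,0,0,0,0.1,-0.2,0.45,0,0,0,0,0.1,-0.2,0.5,0,0,0,0]}}

```text
t: 17.2
position: [474.5, 384.0, 46.2]
tcp_rot: [0.988, -0.158, 0.001, -0.001]
wrist_force: [-5.6, -3.2, 17.7]
grip_width: 0.6
```

>>> {"fn": "move_arm", "kwargs": {"targets": [0,0,-0.1,0,0,0,0,0,0.2,-0.35,0,0,0,0,0,1.5,-0.35,0,0,0,0,0,3,-0.35,0,0,0,0,0,4.5,-0.35,0,0,0,0,0,6,-0.35,0,0,0,0,0,7.5,-0.35,0,0,0,0,0,9,-0.35,0,0,0,0,0,10.5,-0.35,0,0,0,0,0,12,-0.35,0,0,0,0,0,13.5,-0.35,0,0,0,0,0,15,-0.35,0,0,0,0,0,16,-0.35,0,0,0,0,0,16,-0.35,0,0,0,0,0,16,-0.25,0,0,0,0]}}

```text
t: 18.45
position: [424.4, 231.6, 46.6]
tcp_rot: [0.987, -0.158, 0.0, -0.0]
wrist_force: [0.1, 1.3, -0.2]
grip_width: 0.5
```

Run:
```python
from h import *
q=np.load('box.npy');x,y=bp(q,0,-80); yd=np.degrees(q[2])
plan([x,y,46],yd)
```

```text
t 18.45 pos [424.4 231.6  46.6] yaw -18.19 F [ 0.1  1.3 -0.2] grip 0.5 j6 2.14
SHIFT cm [0.01 0.02 0.06] ROT deg [-0.03 -0.04 -0.12] rows>= 1
```

>>> {"fn": "move_arm", "kwargs": {"targets": [0,0,0.1,0,0,0,0,0,0,0.2,0,0,0,0,0,0,0.2,0,0,0,0]}}

```text
t: 18.7
position: [424.6, 231.9, 46.0]
tcp_rot: [0.988, -0.157, 0.001, 0.0]
wrist_force: [-7.9, -8.0, 25.6]
grip_width: 0.4
```

Run:
```python
from h import *
plan([465,-372,250],80)
```

```text
t 18.7 pos [424.6 231.9  46. ] yaw -18.07 F [-7.9 -8.  25.6] grip 0.4 j6 2.14
SHIFT cm [ 22.6   56.16 -20.34] ROT deg [ 8.000e-02 -2.000e-02 -9.807e+01] rows>= 16
```

>>> {"fn": "move_arm", "kwargs": {"targets": [0,0,-4,0,0,0,0,0,0,-8,0,0,0,0,22.6,56.2,-20.3,0,0,-98.1,4,22.6,56.2,-20.3,0,0,-98.1,4,22.6,56.2,-20.3,0,0,-98.1,4,22.6,56.2,-20.3,0,0,-98.1,4,22.6,56.2,-20.3,0,0,-98.1,4,22.6,56.2,-20.3,0,0,-98.1,4,22.6,56.2,-20.3,0,0,-98.1,4,22.6,56.2,-20.3,0,0,-98.1,4,22.6,56.2,-20.3,0,0,-98.1,4,22.6,56.2,-20.3,0,0,-98.1,4,22.6,56.2,-20.3,0,0,-98.1,4,22.6,56.2,-20.3,0,0,-98.1,4,22.6,56.2,-20.3,0,0,-98.1,4,22.6,56.2,-20.3,0,0,-98.1,4,22.6,56.2,-20.3,0,0,-98.1,4,22.6,56.2,-20.3,0,0,-98.1,4,22.6,56.2,-20.3,0,0,-98.1,4,22.6,56.2,-20.3,0,0,-98.1,4]}}

```text
t: 20.37
position: [464.0, -376.2, 247.0]
tcp_rot: [0.767, 0.641, -0.0, 0.001]
wrist_force: [-0.4, 1.0, 0.1]
grip_width: 40.3
```

Run:
```python
from h import *
s=sense();print(s['t'],s['position'],np.degrees(yaw_of(s)))
c=capture('wrist');pickle.dump((s,c),open('w7.pkl','wb'));W=cloud(c,s);save(c,'w7')
for t,z in (("lid_grip",28),):
    for d in spot_point(c,t)[:1]: print(t,round(d['p'],2),np.round(d['centre']),np.round(at_z(c,d['centre'],z,s),1))
m=np.isfinite(W[...,0])&(np.hypot(W[...,0]-475,W[...,1]+313)<140)
for a,b in((16,24),(31,41),(16,41)):
    P=W[m&(W[...,2]>a)&(W[...,2]<b)]; print(a,len(P),np.median(P[:,2]),cv2.minAreaRect(P[:,:2].astype(np.float32)))
```

```text
20.3667 [ 463.96312587 -376.20801203  247.00317716] 79.79633168332921
lid_grip 0.72 [ 96. 250.] [ 471.8 -303.3   28. ]
16 16359 20.301910816845805 ((473.70556640625, -306.59539794921875), (180.20291137695312, 119.9255599975586), 79.46981811523438)
31 678 36.15827147721873 ((473.4568176269531, -306.75592041015625), (54.94846725463867, 14.0814847946167), 79.93208312988281)
16 17038 20.346805539436076 ((473.70556640625, -306.59539794921875), (180.20291137695312, 119.9255599975586), 79.46981811523438)
```

View pics/w7.png

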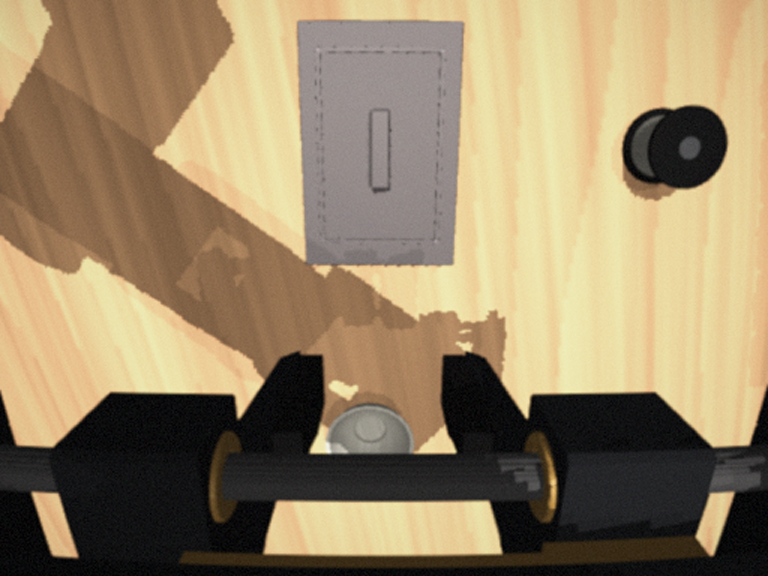

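Run:
```python
from h import *
plan([473.6,-306.7,60],79.6);plan([473.6,-306.7,21],79.6)
```

```text
t 20.47 pos [ 464.2 -372.5  246.6] yaw 79.94 F [ 0.   0.5 -0.4] grip 40.0 j6 -0.7
SHIFT cm [ 6.62 -0.21 18.67] ROT deg [-0.03 -0.05  0.34] rows>= 5
t 20.47 pos [ 464.2 -372.5  246.6] yaw 79.94 F [ 0.   0.5 -0.4] grip 40.0 j6 -0.7
SHIFT cm [ 6.62 -0.21 22.57] ROT deg [-0.03 -0.05  0.34] rows>= 6
```

Run:
```python
from h import *
s=sense()
c=capture('wrist');pickle.dump((s,c),open('w8.pkl','wb'));W=cloud(c,s)
m=np.isfinite(W[...,0])&(np.hypot(W[...,0]-475,W[...,1]+313)<140)
for a,b in((16,24),(31,41)):
    P=W[m&(W[...,2]>a)&(W[...,2]<b)]; print(a,len(P),np.median(P[:,2]),cv2.minAreaRect(P[:,:2].astype(np.float32)))
plan([473.6,-306.7,60],79.6)
```

```text
16 16240 20.329707935264707 ((473.9859313964844, -306.3802795410156), (179.91610717773438, 120.2809066772461), 79.57782745361328)
31 684 36.14935563169922 ((473.5328369140625, -306.8018798828125), (55.14531326293945, 13.988041877746582), 79.59190368652344)
t 20.52 pos [ 464.2 -371.8  246.7] yaw 80.0 F [-0.3  0.8  1.3] grip 40.3 j6 -0.7
SHIFT cm [ 6.55 -0.2  18.68] ROT deg [-0.03 -0.05  0.4 ] rows>= 5
```

>>> {"fn": "move_arm", "kwargs": {"targets": [6.5,-0.2,18.7,0,0,0.4,4,6.5,-0.2,18.7,0,0,0.4,4,6.5,-0.2,18.7,0,0,0.4,4,6.5,-0.2,18.7,0,0,0.4,4,6.5,-0.2,18.7,0,0,0.4,4,6.5,-0.2,18.7,0,0,0.4,4,6.5,-0.2,21,0,0,0.4,4,6.5,-0.2,22.2,0,0,0.4,4,6.5,-0.2,22.4,0,0,0.4,4,6.5,-0.2,22.4,0,0,0.4,4]}}

```text
t: 21.35
position: [473.3, -308.6, 23.9]
tcp_rot: [0.768, 0.64, 0.0, 0.0]
wrist_force: [-0.4, 0.2, 0.2]
grip_width: 39.8
```

Run:
```python
from h import *
plan([473.6,-306.7,21],79.6)
```

```text
t 21.35 pos [ 473.3 -308.6   23.9] yaw 79.57 F [-0.4  0.2  0.2] grip 39.8 j6 -0.6
SHIFT cm [ 0.19 -0.01  0.29] ROT deg [ 0.01  0.01 -0.03] rows>= 1
```

>>> {"fn": "move_arm", "kwargs": {"targets": [0.1,0,0.2,0,0,0,4,0.1,0,0.2,0,0,0,4,0.1,0,0.2,0,0,0,1,0.1,0,0.2,0,0,0,1,0.1,0,0.2,0,0,0,1,0.1,0,0.2,0,0,0,1,0.1,0,0.2,0,0,0,1]}}

```text
t: 21.93
position: [473.4, -307.6, 21.4]
tcp_rot: [0.769, 0.64, 0.0, 0.0]
wrist_force: [0.9, -0.3, 1.1]
grip_width: 13.7
```

Run:
```python
from h import *
s=sense(); q=np.load('box.npy')
plan([q[0],q[1],250],np.degrees(q[2])+90,s); plan([460,-300,120],79.6)
```

```text
t 21.93 pos [ 473.4 -307.6   21.4] yaw 79.55 F [ 0.9 -0.3  1.1] grip 13.7 j6 -0.6
SHIFT cm [ 60.05 -13.52 -22.87] ROT deg [0.02 0.01 7.62] rows>= 16
t 21.93 pos [ 473.4 -307.6   21.4] yaw 79.55 F [ 0.9 -0.3  1.1] grip 13.7 j6 -0.6
SHIFT cm [ 0.5  -1.46 -9.86] ROT deg [ 0.02  0.01 -0.05] rows>= 3
```

>>> {"fn": "move_arm", "kwargs": {"targets": [0,0,-3,0,0,0,1,0,0,-7,0,0,0,1,0.5,0,-11,0,0,0,1,60,-13.5,-15.5,0,0,7.6,1,60,-13.5,-15.5,0,0,7.6,1,60,-13.5,-15.5,0,0,7.6,1,60,-13.5,-15.5,0,0,7.6,1,60,-13.5,-15.5,0,0,7.6,1,60,-13.5,-15.5,0,0,7.6,1,60,-13.5,-15.5,0,0,7.6,1,60,-13.5,-15.5,0,0,7.6,1,60,-13.5,-15.5,0,0,7.6,1,60,-13.5,-15.5,0,0,7.6,1,60,-13.5,-15.5,0,0,7.6,1,60,-13.5,-15.5,0,0,7.6,1,60,-13.5,-15.5,0,0,7.6,1,60,-13.5,-15.5,0,0,7.6,1,60,-13.5,-15.5,0,0,7.6,1,60,-13.5,-15.5,0,0,7.6,1,60,-13.5,-15.5,0,0,7.6,1]}}

```text
t: 23.6
position: [448.8, 307.8, 175.9]
tcp_rot: [0.809, 0.588, -0.0, 0.0]
wrist_force: [-0.9, 0.7, -1.0]
grip_width: 13.6
```

Run:
```python
from h import *
s=sense();c=capture('wrist');pickle.dump((s,c),open('w9.pkl','wb'));W=cloud(c,s);save(c,'w9')
Rt=R.from_quat(s['tcp_rot']).as_matrix(); T=(W-s['position'])@Rt
m=np.isfinite(T[...,0])&(abs(T[...,1])<75)&(T[...,0]<110)&(T[...,0]>-110)&(T[...,2]>-4)&(T[...,2]<9)
P=T[m]; P=P[P[:,0]>20]; print(len(P),cv2.minAreaRect(P[:,:2].astype(np.float32)),np.percentile(P,[1,50,99],axis=0))
# plane tilt
A=np.c_[P[:,:2],np.ones(len(P))]; print(np.linalg.lstsq(A,P[:,2],rcond=None)[0])
q=np.load('box.npy');plan([q[0],q[1],90],np.degrees(q[2])+90,s)
for y in (-55,-30,30,55):
    k=P[abs(P[:,1]-y)<4]; print(y,np.percentile(k[:,0],99.5))
for x in (30,60,80):
    k=P[abs(P[:,0]-x)<4]; print(x,np.percentile(k[:,1],[.5,99.5]))
```

```text
37946 ((55.56326675415039, -0.8445510864257812), (119.44422912597656, 71.12285614013672), 89.9972915649414) [[ 21.00691304 -58.55714711  -0.91585294]
 [ 59.11959352  -0.80496709   1.07897166]
 [ 90.31962832  56.82082396   2.63634638]]
[ 0.00146819 -0.00104564  0.95885305]
t 23.6 pos [448.8 307.8 175.9] yaw 72.1 F [-0.9  0.7 -1. ] grip 13.6 j6 0.7
SHIFT cm [-0.01  0.06  8.59] ROT deg [-0.02  0.03  0.16] rows>= 3
-55 90.5868166647373
-30 90.84972489649678
30 90.80847959553773
55 90.59009262216716
30 [-59.00540477  57.53107608]
60 [-59.40894131  57.307168  ]
80 [-59.38723104  57.32086326]
```

View pics/w9.png

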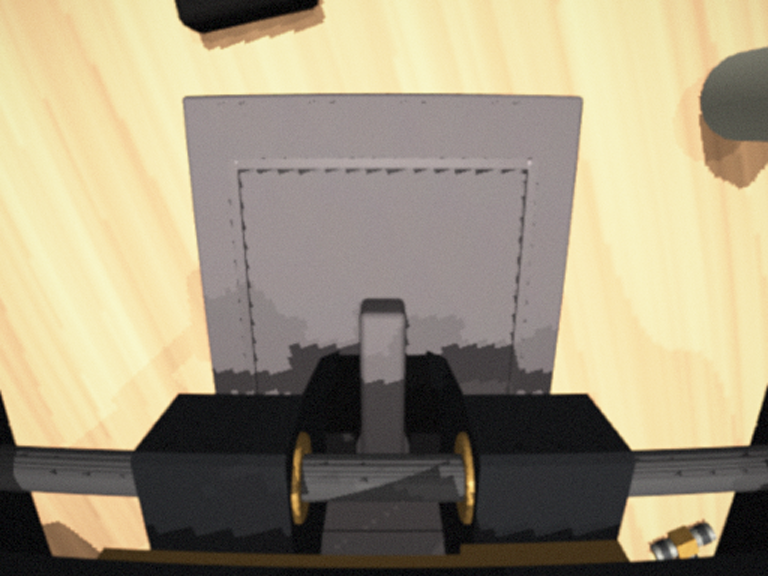

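Run:
```python
from h import *
q=np.load('box.npy');plan([449.4,306.4,75],np.degrees(q[2])+90)
```

```text
t 23.65 pos [449.  306.8 175.9] yaw 72.0 F [-0.2  0.6 -1.8] grip 13.7 j6 0.7
SHIFT cm [-0.02  0.05 10.09] ROT deg [-0.03  0.05  0.07] rows>= 3
```

>>> {"fn": "move_arm", "kwargs": {"targets": [0,0.05,4,0,0,0,1,0,0.05,7.5,0,0,0,1,0,0.05,9.6,0,0,0,1,0,0.05,10,0,0,0,1,0,0.05,10,0,0,0,1,0,0.05,10,0,0,0,1]}}

```text
t: 24.15
position: [450.7, 306.4, 77.6]
tcp_rot: [0.81, 0.587, 0.001, 0.0]
wrist_force: [-0.3, -0.4, -0.4]
grip_width: 13.7
```

Run:
```python
from h import *
plan([449.4,306.4,66],-18.07+90)
```

```text
t 24.15 pos [450.7 306.4  77.6] yaw 71.89 F [-0.3 -0.4 -0.4] grip 13.7 j6 0.7
SHIFT cm [-0.04 -0.13  1.16] ROT deg [ 0.08 -0.07 -0.04] rows>= 1
```

>>> {"fn": "move_arm", "kwargs": {"targets": [0,-0.1,0.2,0,0,0,1,0,-0.1,0.5,0,0,0,1,0,-0.1,0.8,0,0,0,1,0,-0.1,1.0,0,0,0,1,0,-0.1,1.0,0,0,0,1]}}

```text
t: 24.57
position: [448.7, 307.1, 66.0]
tcp_rot: [0.809, 0.587, -0.0, -0.0]
wrist_force: [0.2, -0.3, -1.1]
grip_width: 13.8
```

>>> {"fn": "move_arm", "kwargs": {"targets": [0,0,0.2,0,0,0,1,0,0,0.4,0,0,0,1,0,0,0.6,0,0,0,1,0,0,0.6,0,0,0,1]}}

```text
t: 24.9
position: [448.8, 307.1, 59.9]
tcp_rot: [0.809, 0.587, -0.0, 0.0]
wrist_force: [-0.4, -1.8, -0.5]
grip_width: 13.8
```

>>> {"fn": "move_arm", "kwargs": {"targets": [0,0,0.2,0,0,0,1,0,0,0.4,0,0,0,1,0,0,0.6,0,0,0,1,0,0,0.6,0,0,0,1]}}

```text
t: 25.23
position: [449.1, 307.1, 54.3]
tcp_rot: [0.809, 0.588, 0.0, 0.0]
wrist_force: [0.9, -1.5, 1.5]
grip_width: 13.5
```

>>> {"fn": "move_arm", "kwargs": {"targets": [0,0,0.1,0,0,0,1,0,0,0.2,0,0,0,1,0,0,0.3,0,0,0,1,0,0,0.3,0,0,0,1]}}

```text
t: 25.57
position: [448.9, 307.0, 51.4]
tcp_rot: [0.809, 0.587, 0.0, 0.0]
wrist_force: [-1.3, -4.1, 5.7]
grip_width: 13.8
```

Run:
```python
from h import *
s=sense();c=capture('wrist');pickle.dump((s,c),open('w10.pkl','wb'));W=cloud(c,s);save(c,'w10')
q=np.load('box.npy');d=W[...,:2]-q[:2]; co,si=np.cos(q[2]),np.sin(q[2]); X=d@[co,si];Y=d@[-si,co];Z=W[...,2]
m=np.isfinite(Z)&(abs(X)<58)&(Y>30)&(Y<88)&(Z<62)
A=np.c_[X[m],Y[m],np.ones(m.sum())];print(np.linalg.lstsq(A,Z[m],rcond=None)[0],np.percentile(Z[m],[2,50,98]))
```

```text
[1.12105534e-03 2.27358553e-04 5.03872524e+01] [49.00697048 50.36350649 52.07894327]
```

View pics/w10.png

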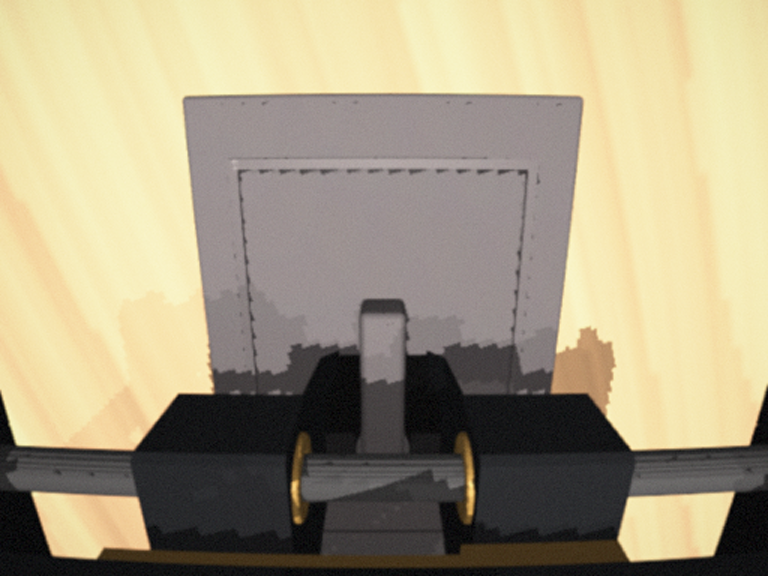

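>>> {"fn": "move_arm", "kwargs": {"targets": [0,0,0.1,0,0,0,1,0,0,0.2,0,0,0,1,0,0,0.2,0,0,0,1]}}

```text
t: 25.87
position: [449.0, 307.1, 51.3]
tcp_rot: [0.809, 0.588, 0.0, 0.0]
wrist_force: [-8.7, -7.8, 25.2]
grip_width: 13.8
```

>>> {"fn": "move_arm", "kwargs": {"targets": [0,0,-0.2,0,0,0,1,0,0,-0.3,0,0,0,3.5,0,0,-0.3,0,0,0,3.5,0,0,-0.3,0,0,0,3.5,0,0,-0.3,0,0,0,3.5,0,0,-3,0,0,0,3.5,-3,0,-7,0,0,0,3.5,-5,0,-11,0,0,0,3.5,-6,0,-15,0,0,0,3.5,-6,0,-18,0,0,0,3.5,-6,0,-18,0,0,0,3.5,-6,0,-18,0,0,0,3.5]}}

```text
t: 26.87
position: [430.9, 250.2, 230.8]
tcp_rot: [0.809, 0.587, 0.002, 0.001]
wrist_force: [-0.2, 0.6, -1.2]
grip_width: 35.1
```

Run:
```python
from h import *
s=sense();c=capture('wrist');pickle.dump((s,c),open('w11.pkl','wb'));W=cloud(c,s);save(c,'w11')
q=np.load('box.npy');d=W[...,:2]-q[:2]; co,si=np.cos(q[2]),np.sin(q[2]); X=d@[co,si];Y=d@[-si,co];Z=W[...,2]
m=np.isfinite(Z)&(abs(X)<57)&(abs(Y)<88)&(Z<58)&(Z>40)
A=np.c_[X[m],Y[m],np.ones(m.sum())];print(np.linalg.lstsq(A,Z[m],rcond=None)[0],np.percentile(Z[m],[2,50,98]))
for sx in(-1,1):
    for sy in(-1,1):
        k=m&(X*sx>40)&(Y*sy>60); print(sx,sy,k.sum(),np.median(Z[k]))
k=np.isfinite(Z)&(abs(X)<12)&(abs(Y)<32)&(Z>60)&(Z<75); print('ridge',np.median(Z[k]),X[k].mean(),Y[k].mean())
k=np.isfinite(Z)&(abs(X)<70)&(abs(Y)<100)&(Z>44)&(Z<56);P=W[k];print(cv2.minAreaRect(P[:,:2].astype(np.float32)))
m=np.isfinite(Z)&(abs(X-130)<60)&(abs(Y)<60)&(abs(Z)<12);print('table',m.sum(),np.median(Z[m]))
c=capture('top');save(c,'top2');
```

```text
[ 1.16073272e-03 -5.25962294e-04  5.04000796e+01] [48.79601114 50.36737062 52.18683299]
-1 -1 404 50.4472088170013
-1 1 570 50.30925185049881
1 -1 405 50.46763850548422
1 1 564 50.36160301355133
ridge 66.12330468399477 -1.4064342426647118 1.373108737915144
((448.50665283203125, 307.9947509765625), (179.9327850341797, 119.78368377685547), 71.8954086303711)
table 10646 0.5148266228495686
```

View pics/w11.png

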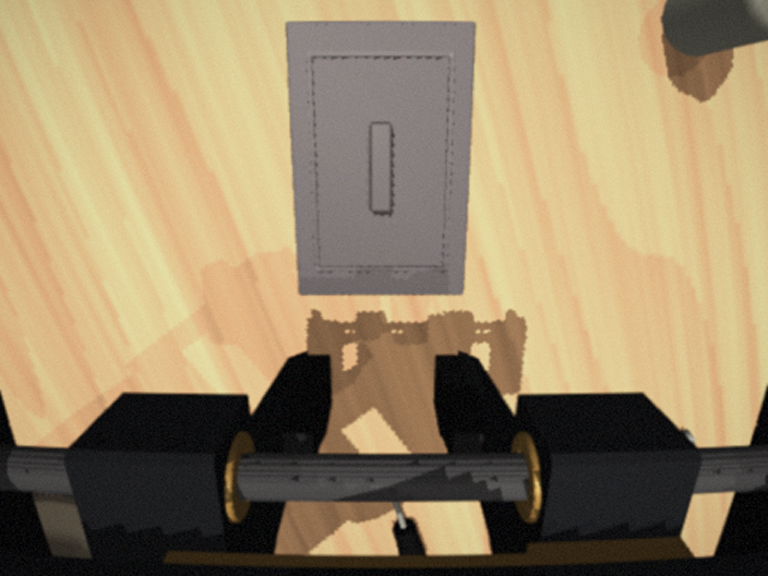

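View pics/top2.png

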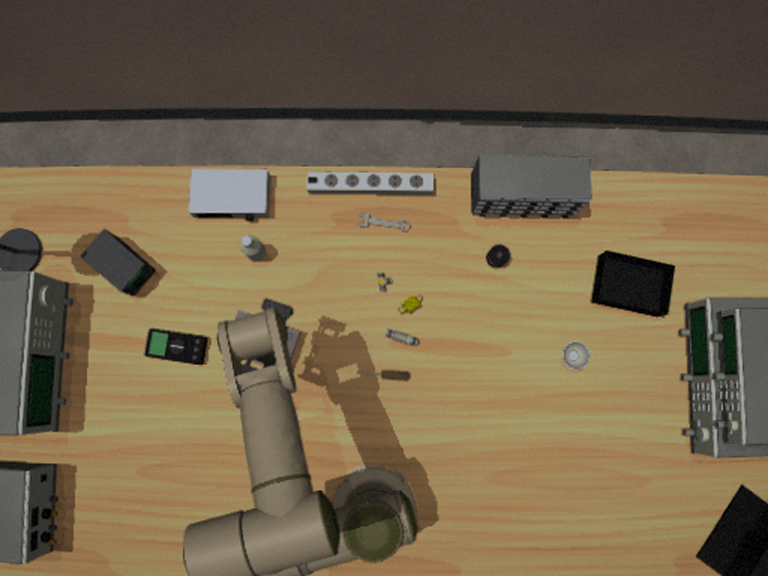

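```bash
python3 -c "
from rig import *
print(hand_in())"
```

```text
the job is handed in; nothing more can be done
None
```

The job is done and handed in at about 27 s of the 72 s allowed; no verdict is reported.

- **Packing:** The attenuator, load and coupler are each in their own bay. The overhead wrist view before the lid went on showed the parts' tops at about 42–45 mm, under the 46 mm rim. They should end at 41–42 mm, so the reading is slightly high, which fits depth noise. The barrel and the bullet were still in their places.
- **Touch check:** The shut fingertips rested on the left rim (17.7 N). They then ran along the middle at about 47–48 mm and finished on the right rim (25.6 N).
- **Lid:** I fitted the lid and pressed it with 25 N, and it moved no further. All four corners measure 50.3–50.5 mm, with the bench reading 0.5 mm; home is 50 mm. The ridge top measures 66.1 mm against 66 mm. I did not see a force peak at the catches: only small forces showed on the way down, so the snap is judged from the final height, the level corners and the press.
- **Bench:** In the last top view the tee, yellow look-alike, pad tube, spool, bottle, wrench, screwdriver, dish and multimeter appear where they were. The gripper was clear of everything.

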